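# Shut the draught cover and tare the balance

### The job

Get the herb balance ready to weigh into the empty dish: push the sliding draught cover fully shut with the fingertips against its orange rib, then, with the cover shut, press the green tare key on the keypad down and let it come back up. Only touch and push: do not grip the rib or lift anything, do not press the red power key, and leave the dish on the pan, the jar, the brass weight and the tin where they stand.

Things in the scene. Friction and masses are not known exactly. Their poses are not given: they have to be found in the camera images.
- balance: White bench balance, fixed; base 200 (x) x 180 (y) x 50 mm high, carrying a clear-walled draught chamber 160 x 160 mm whose walls reach 145 mm above the table. Origin: centre of its underside, on the table. x points from its front (dark display) to its back, y to its left: the cover opens along +y and is pushed shut along -y. Yaw varies up to 0.3 rad.
- cover (a joint): Slide of the clear, blue-framed cover, m: 0 = fully shut (hard stop), larger = farther open along the balance's +y; starts 0.055 to 0.10, end of travel 0.12. Moves level, needs about 2 N (friction), stays where left. Cover 160 (x) x 170 (y) mm, 6 thick (frame 8), underside 145 mm above the table; when open it overhangs the balance's left side with nothing under it.
- rib_push (a point): Middle of the outer (+y) face of the orange rib, 169 mm above the table, moves with the cover, axes as the balance's. The rib stands on the cover's left edge, outer face flush with it: 100 mm long (x), 12 thick (y), 145 to 186 mm above the table. Cover shut: this point lies 85 mm along +y from the balance's centre. Pressing the rib's outer and inner faces at once counts as gripping it.
- keypad: Grey keypad of the balance, fixed to the table left or right of the balance, 100 (x) x 130 (y) x 30 mm high, yaw up to 0.3 rad. Origin: centre of its underside; a dark strip marks its far (+x) side. On top, 10 mm to -x of its centre, two round keys 70 mm apart in black collars (44 mm across, tops 42 mm above the table): green (tare) at y = +35 mm, red (power) at y = -35 mm.
- tare_top (a point): Centre of the top face of the green tare key, 28 mm across, 52 mm above the table when up. It is pressed straight down, 6 mm of travel.
- tare (a joint): Travel of the green tare key, m: 0 = up, 0.006 = fully down (hard stop). Spring return: 1.5 N to start it, 5 N fully down. Counts as pressed beyond 0.004.
- power_top (a point): Centre of the top face of the red power key, same size and height as the green one. Not to be pressed.
- power (a joint): Travel of the red power key, m: 0 = up, 0.006 = fully down.
- dish: Loose empty steel dish, 72 mm across, 28 high, standing in the chamber on the 100 mm round pan (pan top 58 mm above the table). Origin: centre of its underside.
- jar: Loose glass jar with steel cap, 60 mm across, 100 high, on the table on the other side of the balance from the keypad. Origin: centre of its underside.
- weight: Loose brass check weight with a knob, 42 mm across, 58 high, on the table, behind and to the right of the balance. Origin: centre of its underside.
- tin: Loose green tin, 64 mm across, 85 high, on the table, behind and to the left of the balance. Origin: centre of its underside.

How it is judged (in metres and radians):
On the way, in this order (a step that is already met when the one before it is completed fails the run):
1. the draught cover is pushed fully shut (within 4 mm) (value of joint cover below 0.004 m), for 0.2 s.
2. with the cover shut, the green tare key is pressed (more than 4 mm) (value of joint tare above 0.004 m and value of joint cover below 0.004 m), for 0.1 s.
3. the tare key has come back up (value of joint tare below 0.0015 m), for 0.1 s.
At the end, for the whole second after the job is handed in: The cover is within 4 mm of fully shut, both keys are up (within 1.5 mm), the dish stands upright on the pan within 30 mm of its centre, and the jar, weight and tin stand at rest and upright within 20 mm of where they were (value of joint cover below 0.004 m and value of joint each of tare, power below 0.0015 m and horizontal distance between dish and balance below 0.03 m and angle between each of dish, jar, weight, tin's own z axis and vertical below 0.15 rad and distance of each of jar, weight, tin from where it was at the start of the episode below 0.02 m and linear speed of each of dish, jar, weight, tin below 0.02 m/s); the robot touches nothing.
It fails at once if the tare key is pressed while the cover is open (value of joint tare above 0.003 m and value of joint cover above 0.006 m).
It fails at once if the red power key is pressed (value of joint power above 0.003 m).
It fails at once if the rib is gripped: fingers press on its outer and inner faces at once (contact force between the fingers and cover_c4 above 1 N and contact force between the fingers and cover_c5 above 1 N).
It fails at once if the dish, jar, weight or tin is lifted, carried or pushed more than 20 mm, or tipped (distance of any of dish, jar, weight, tin from where it was at the start of the episode above 0.02 m or angle between any of dish, jar, weight, tin's own z axis and vertical above 0.3 rad).
It also fails if it takes over 48 s, if anything falls off the work surface, if the arm or the gripper's body presses on something with over 40 N, if the wrist force passes 120 N, or if a joint passes its speed limit or range.

### The arm

A 6-joint arm with a two-finger parallel gripper is mounted at the origin on the work surface. World frame = base frame: x ahead of the robot, y to its left, z up, the work surface at z = 0. Lengths are in mm, angles in rad, forces in N, time in s.
With the tool pointing down it reaches from about 325 to 875 mm from the base axis. Payload 4.4 kg.
Tool frame: the origin (TCP) lies midway between the tips of the shut fingers; the grasp point (between the pads) lies 19 mm behind it (grasp_offset is the distance from the TCP to the grasp point, in mm); z points along the fingers, y is the direction in which the jaws open and shut (so a half turn about z gives the same grasp; the last joint's range is limited). The gripper opens to 85 mm and grips with 20 to 120 N. Pads are 22 mm wide; open, the fingers measure 114 mm over their backs; the gripper's body (76 mm by 85 mm) begins 54 mm behind the grasp point. The pads swing forward as they close: fully open they stand 13 mm farther back than shut.
Start: joints at [1.036, 0.207, 1.542, -0, 1.393, -0.15], TCP at [215.316, 533.166, 231.282] pointing down, gripper open.
Joint ranges: [-2.73, 2.73], [-0.86, 2.22], [0.23, 2.46], [-1.11, 4.25], [0.08, 2.63], [-2.82, 2.82]. Speed limits (rad/s): [2.79, 2.79, 3.14, 3.14, 3.14, 3.14].

### API

Orientations are given as a rotation vector (axis times angle).
In Python, from rig import read_state, camera, close_job, grasp_offset gives the robot as it stands.
- The arm moves only by the tool play_rows, never from a script. Its argument "commands" is one flat list of numbers, 7 for each row, row after row: the turn, a rotation vector about the tool's x, y, z in units of pi rad (1.0 is pi rad), then the shift along the tool's x, y, z in units of 30 mm (1.0 is 30 mm), then the closure, from 0 (fully open) to 1 (shut). In form: [ax, ay, az, x, y, z, hand, ax, ay, az, x, y, z, hand, ...]. A call has 1 to 5 rows; each row shifts and turns the pose as measured when the row begins, along the tool's axes as they then stand; what a row does not reach is not made up. A row lasts 1/8 s, in which the tool goes at most 62.5 mm and 10.7 degrees, less where a joint would pass 70% of its speed; a pose out of reach is approached as far as the arm can. A call with a number of a shift or a turn outside -1 to 1 is refused whole. A call with a gripper value outside its range is refused whole. The fingers move at their own pace and stop on an object; "squeeze" is the grip in N (left out, the last holds). Time passes only in rows, so rows that do not move let the fingers close. It gives the time, the measured TCP pose, the force and the opening at its end, in the units of the state.
- read_state(): the state, without advancing time (a new reading comes with each control period).
- camera(name): name is "scene" or "side" or "wrist"; returns a dict with "pixels" (480x640x3 uint8, red, green, blue), "range_z" (480x640 float32, mm along the optical axis (not along the pixel's ray), 0 where there is no reading), "camera_matrix" (3x3 intrinsics, pixels), "origin" and "orientation" of the camera in the world. Camera axes: x right, y up, looking along -z (the intrinsics and any distortion apply to the point x, -y, -z); pixel columns grow to the right and rows downward; lengths in mm; the calibration is good to about 2 mm. A picture is of the moment at which its call begins.
- close_job(): hands the job in, once; it reports no verdict.
The state is a dict: "time": time; "q": joint angles; "joint_vel": joint speeds; "tau": joint torques, N m; "tcp_pos": TCP position; "tcp_rot": TCP orientation; "force": force on the tool from outside, world axes, zero at the start; "ft_torque": the same for the moment, N m; "grip_width": finger opening in mm.
Only numpy, scipy, OpenCV 4.12 (cv2) and the standard library are available. Lean on these libraries where they do the work, as an engineer would, in place of code of your own. Each camera call takes 0.05 s, during which the arm holds its last target.

## Working session

There is one attempt and no reset: what is moved stays moved. The work goes in short steps, Python scripts to look and compute and a tool call to move; the robot and the scene stay as the last step left them, time stands still between calls to the robot, and variables do not carry over. Pictures are saved under pics/ and viewed, and the job is handed in when it is done.

Besides the shell and the picture viewer there is one more tool, called after "Call:" in YAML: its name, and indented under it one key for each argument. play_rows: Moves the arm, as the interface text tells. Its arguments: {"type":"object","properties":{"commands":{"type":"array","items":{"type":"number","minimum":-1,"maximum":1}},"squeeze":{"type":"number"}},"required":["commands"]}

```bash
mkdir -p pics; ls
python3 - <<'E'
from rig import *
import cv2,pickle
s=read_state();print(s, grasp_offset)
for n in ["scene","side","wrist"]:
    c=camera(n);cv2.imwrite(f"pics/{n}0.png",c["pixels"][:,:,::-1]);pickle.dump(c,open(f"{n}0.pkl","wb"));print(n,c["origin"],c["orientation"],c["camera_matrix"],[k for k in c])
E
```

```text
pics
{'time': 0.0, 'q': array([ 1.03647789e+00,  2.07458208e-01,  1.54298271e+00,  6.51900460e-06,
        1.39350505e+00, -1.50520184e-01]), 'joint_vel': array([-9.82911594e-05, -8.13340137e-05,  6.70262702e-04, -1.57112269e-03,
       -1.69544890e-03, -1.22928348e-03]), 'tau': array([ 3.54973845e-04, -3.83035326e+01, -2.91599876e+01, -1.01848582e-04,
        1.03921385e-02, -1.27735271e-05]), 'tcp_pos': array([214.92742536, 532.48806383, 230.09044114]), 'tcp_rot': array([-0.59902512, -3.08314111,  0.00347771]), 'force': array([-0.18332227, -0.84684112, -0.57454313]), 'ft_torque': array([-0.02935234, -0.028565  , -0.01939878]), 'grip_width': 85.56131311489456} 18.700000000000003
scene [1213.30439782 -644.56219922  720.80098196] [0.95254032 0.35868536 0.69348183] [[603.72289915   0.         319.39120824]
 [  0.         603.72289915 235.41263609]
 [  0.           0.           1.        ]] ['pixels', 'range_z', 'camera_matrix', 'origin', 'orientation']
side [412.10109277 627.81965138 857.40978573] [ 0.13678155 -0.99294149 -2.70635103] [[483.00564279   0.         315.20962089]
 [  0.         483.00564279 246.04363068]
 [  0.           0.           1.        ]] ['pixels', 'range_z', 'camera_matrix', 'origin', 'orientation']
wrist [146.88765882 560.54760374 372.77256251] [-0.25907505 -0.1729682   1.17779123] [[343.16137422   0.         323.90353138]
 [  0.         343.16137422 239.95362656]
 [  0.           0.           1.        ]] ['pixels', 'range_z', 'camera_matrix', 'origin', 'orientation']
```

View pics/scene0.png

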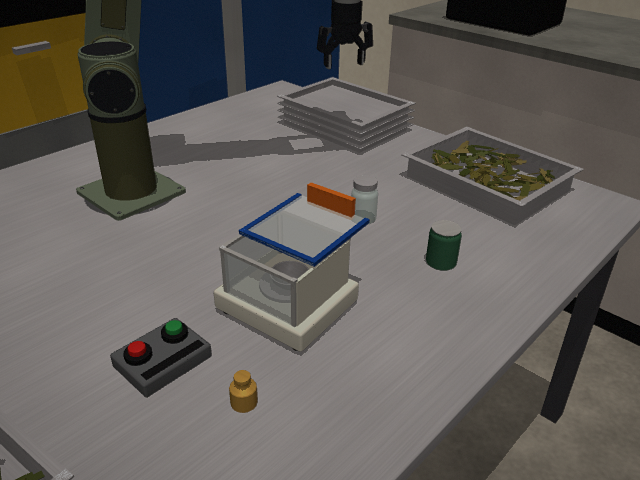

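View pics/side0.png

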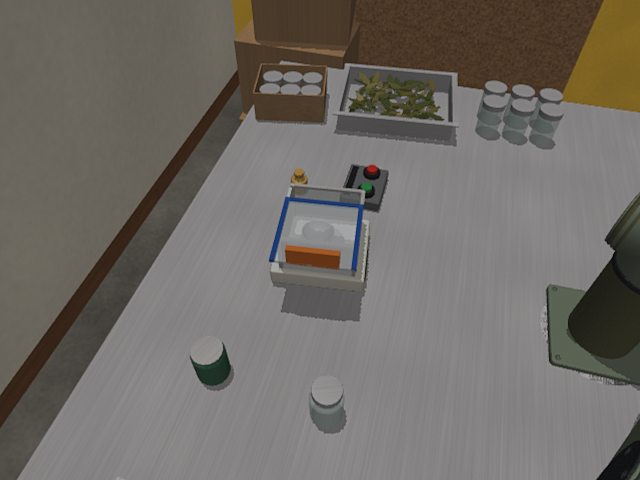

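View pics/wrist0.png

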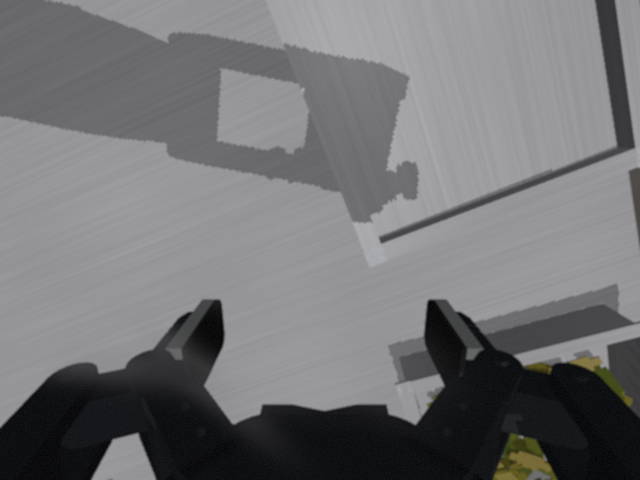

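Scene view: orange rib at (331,199), green key (174,328), red key (137,349), jar behind the rib at (364,200), tin (444,245), weight (243,391). Side view: rib (313,257), green key (366,188), red key (372,171), jar (327,400). The wrist view shows only trays.

```bash
cat > h.py <<'E'
import numpy as np,cv2,pickle
from scipy.spatial.transform import Rotation as R
def cam(c):
    return np.array(c["origin"]),R.from_rotvec(c["orientation"]).as_matrix(),c["camera_matrix"]
def ray(c,u,v):
    o,M,K=cam(c);return M@np.array([(u-K[0,2])/K[0,0],-(v-K[1,2])/K[1,1],-1.])
def onz(c,u,v,z):
    o=cam(c)[0];d=ray(c,u,v);return o+d*(z-o[2])/d[2]
def cloud(c,m):
    o=cam(c)[0];v,u=np.nonzero(m&(c["range_z"]>0))
    return np.array([o+ray(c,a,b)*c["range_z"][b,a] for a,b in zip(u,v)])
def proj(c,p):
    o,M,K=cam(c);q=M.T@(np.array(p)-o);return K[0,0]*q[0]/-q[2]+K[0,2],K[1,2]-K[1,1]*q[1]/-q[2]
def mask(c,name):
    h=cv2.cvtColor(c["pixels"],cv2.COLOR_RGB2HSV);H,S,V=cv2.split(h)
    m={"orange":(H>5)&(H<14)&(S>180)&(V>90),"green":(H>50)&(H<75)&(S>130)&(V>50),"red":((H<5)|(H>175))&(S>170)&(V>90),"blue":(H>105)&(H<125)&(S>150)}[name]
    m=cv2.morphologyEx(m.astype(np.uint8),cv2.MORPH_OPEN,np.ones((2,2)))
    return m
def biggest(m,roi=None):
    if roi:
        k=np.zeros_like(m);k[roi[1]:roi[3],roi[0]:roi[2]]=1;m=m*k
    n,l,s,ce=cv2.connectedComponentsWithStats(m);i=1+np.argmax(s[1:,4]);return l==i,s[i],ce[i]
E
python3 - <<'E'
from h import *
rois={"scene":{"orange":None,"green":(150,310,200,345),"red":(110,330,160,370),"blue":(230,180,380,270)},"side":{"orange":(270,230,360,280),"green":(350,175,385,200),"red":(355,160,390,180),"blue":(260,190,370,280)}}
for n in rois:
    c=pickle.load(open(n+"0.pkl","rb"))
    for k,r in rois[n].items():
        m,s,ce=biggest(mask(c,k),r);P=cloud(c,m)
        print(n,k,s,ce.round(1),"n",len(P))
        if len(P):
            print("  mean",P.mean(0).round(1),"z%",np.percentile(P[:,2],[2,50,98]).round(1))
            if k in("green","red"):
                T=P[P[:,2]>np.percentile(P[:,2],98)-4];print("  top",((T.max(0)+T.min(0))/2).round(1),np.ptp(T,axis=0).round(1))
            else:
                T=P[np.abs(P[:,2]-(186 if k=="orange" else 153))<5]; r=cv2.minAreaRect(T[:,:2].astype(np.float32)) if len(T)>4 else None;print("  top rect",r, len(T)); print(cv2.minAreaRect(P[:,:2].astype(np.float32)))
E
```

```text
scene orange [308 184  48  34 923] [331.6 200.1] n 915
  mean [573.9  88.1 168.4] z% [149.6 169.9 186. ]
  top rect ((571.12158203125, 87.68528747558594), (99.59487915039062, 15.896514892578125), 7.421182632446289) 217
((518.2741088867188, 156.69107055664062), (89.77359008789062, 234.84481811523438), 38.0953483581543)
scene green [166 321  17  15 197] [174.2 328.2] n 196
  mean [ 535.4 -251.1   48.6] z% [40.7 49.9 53.1]
  top [ 532.2 -249.2   51.6] [22.1 26.7  4.8]
scene red [129 342  17  16 202] [136.7 349. ] n 200
  mean [ 534.3 -321.2   49.5] z% [40.8 50.4 53.8]
  top [ 531.8 -319.7   52.8] [26.1 24.9  5.7]
scene blue [ 240  194  130   72 1101] [301.7 236.9] n 1098
  mean [598.5 -15.5 148.2] z% [139.1 151.2 154. ]
  top rect ((581.6229858398438, 10.621986389160156), (163.0053253173828, 172.831298828125), 7.422906398773193) 902
((569.7268676757812, 109.86931610107422), (163.7182159423828, 373.7362060546875), 7.050009727478027)
side orange [286 247  55  22 889] [313.1 257.2] n 885
  mean [565.   96.2 173.7] z% [150.7 175.3 188.7]
  top rect ((565.9843139648438, 93.19239807128906), (97.53999328613281, 12.903989791870117), 7.007079124450684) 338
((565.95849609375, 93.41254425048828), (97.56074523925781, 13.588605880737305), 7.180948257446289)
side green [362 184  11  10  75] [367.3 187.9] n 75
  mean [ 524.2 -243.2   51.5] z% [42.1 52.8 56.2]
  top [ 526.2 -244.1   54.5] [22.5 25.1  4.5]
side red [368 166  11   7  57] [372.9 169.4] n 57
  mean [ 524.2 -313.2   52.5] z% [45.5 52.8 56.6]
  top [ 525.6 -311.8   54.7] [22.3 22.6  4.1]
side blue [270 198  95  73 751] [320.2 225.5] n 746
  mean [578.7  -3.4 152.9] z% [150.7 154.1 156.9]
  top rect ((576.2062377929688, 14.179611206054688), (161.7486572265625, 170.93865966796875), 7.452391624450684) 737
((584.8458251953125, -55.1944580078125), (162.04736328125, 311.64776611328125), 7.126476287841797)
```

```bash
cat >> h.py <<'E'
def delta(s,target,yaw=None):
    M=R.from_rotvec(s["tcp_rot"]).as_matrix();d=M.T@(np.array(target)-s["tcp_pos"])
    print("tcp",np.round(s["tcp_pos"],1),"tool x",M[:,0].round(3),"y",M[:,1].round(3),"z",M[:,2].round(3))
    print("shift units of 30mm",(d/30).round(2))
    if yaw is not None: # desired tool down with x axis at yaw
        x=np.array([np.cos(yaw),np.sin(yaw),0]);z=np.array([0,0,-1.]);D=np.c_[x,np.cross(z,x),z]
        print("turn units pi",(R.from_matrix(M.T@D).as_rotvec()/np.pi).round(4), "shift in final axes",(D.T@(np.array(target)-s["tcp_pos"])/30).round(2))
    print("t",s["time"],"F",np.round(s["force"],2),"w",round(s["grip_width"],1))
E
python3 - <<'E'
from h import *
from rig import read_state
s=read_state()
a=0.128
delta(s,[564,130,230],np.pi+a); delta(s,[564,130,230],a+np.pi/2); delta(s,[564,130,230],a-np.pi/2);
for n,uv in {"scene":{"jar":(366,183,100),"tin":(446,230,85),"w":(243,376,58)},"side":{"jar":(327,391,100),"tin":(207,351,85),"w":(299,172,58)}}.items():
    c=pickle.load(open(n+"0.pkl","rb"))
    for k,v in uv.items(): print(n,k,onz(c,*v).round(0))
E
```

```text
tcp [215.  532.7 230.4] tool x [-0.927  0.374  0.   ] y [ 0.374  0.927 -0.002] z [-0.001 -0.002 -1.   ]
shift units of 30mm [-15.81  -8.09   0.02]
turn units pi [-0.0005 -0.0002 -0.1629] shift in final axes [-9.82e+00 -1.48e+01  1.00e-02]
t 0.15 F [-0.68  0.14  0.35] w 85.3
tcp [215.  532.7 230.4] tool x [-0.927  0.374  0.   ] y [ 0.374  0.927 -0.002] z [-0.001 -0.002 -1.   ]
shift units of 30mm [-15.81  -8.09   0.02]
turn units pi [-6.000e-04  2.000e-04  3.371e-01] shift in final axes [-1.48e+01  9.82e+00  1.00e-02]
t 0.15 F [-0.68  0.14  0.35] w 85.3
tcp [215.  532.7 230.4] tool x [-0.927  0.374  0.   ] y [ 0.374  0.927 -0.002] z [-0.001 -0.002 -1.   ]
shift units of 30mm [-15.81  -8.09   0.02]
turn units pi [-3.000e-04 -6.000e-04 -6.629e-01] shift in final axes [ 1.48e+01 -9.82e+00  1.00e-02]
t 0.15 F [-0.68  0.14  0.35] w 85.3
scene jar [498. 288. 100.]
scene tin [718. 269.  85.]
scene w [ 705. -249.   58.]
side jar [483. 304. 100.]
side tin [708. 283.  85.]
side w [ 699. -247.   58.]
```

Call:
play_rows:
  commands: [0,0,-0.055,0,0,0,1,0,0,-0.055,0,0,0,1,0,0,-0.053,0,0,0,1,0,0,0,-0.7,-1,0,1,0,0,0,-0.7,-1,0,1]
  squeeze: 30

```text
time: 0.78
tcp_pos: [263.9, 478.4, 227.8]
tcp_rot: [0.236, -3.129, 0.008]
force: [-0.7, 0.4, -0.1]
grip_width: 0.0
```

Run:
```python
from h import *
from rig import read_state
delta(read_state(),[564,135,230],np.pi+.128)
```

```text
tcp [263.9 478.4 227.8] tool x [-0.989 -0.15   0.004] y [-0.15   0.989 -0.005] z [-0.004 -0.005 -1.   ]
shift units of 30mm [ -8.17 -12.82  -0.05]
turn units pi [-0.0014 -0.0014  0.0072] shift in final axes [ -8.46 -12.63  -0.07]
t 0.775 F [-0.67  0.38 -0.08] w 0.0
```

Call:
play_rows:
  commands: [0,0,0.007,-0.67,-1,-0.05,1,0,0,0,-0.67,-1,0,1,0,0,0,-0.67,-1,0,1,0,0,0,-0.67,-1,0,1,0,0,0,-0.67,-1,0,1]

```text
time: 1.4
tcp_pos: [385.6, 337.7, 227.7]
tcp_rot: [0.202, -3.129, 0.011]
force: [-0.2, -0.5, 0.6]
grip_width: 0.1
```

Call:
play_rows:
  commands: [0,0,0,-0.67,-1,0,1,0,0,0,-0.67,-1,0,1,0,0,0,-0.67,-1,0,1,0,0,0,-0.67,-1,0,1,0,0,0,-0.67,-1,0,1]

```text
time: 2.02
tcp_pos: [506.7, 196.5, 226.2]
tcp_rot: [0.202, -3.126, 0.011]
force: [-0.6, 0.1, 0.0]
grip_width: 0.2
```

Run:
```python
from h import *
from rig import read_state
delta(read_state(),[564,135,230],np.pi+.128)
```

```text
tcp [506.7 196.5 226.2] tool x [-0.992 -0.129  0.01 ] y [-0.129  0.992 -0.007] z [-0.009 -0.008 -1.   ]
shift units of 30mm [-1.63 -2.28 -0.13]
turn units pi [-0.0021 -0.0031  0.0003] shift in final axes [-1.63 -2.28 -0.13]
t 2.025 F [-0.63  0.1   0.05] w 0.2
```

Call:
play_rows:
  commands: [-0.002,-0.003,0,-0.8,-0.9,-0.1,1,0,0,0,-0.8,-0.9,0,1,0,0,0,0,-0.1,0,1,0,0,0,0,0,0,1]

```text
time: 2.52
tcp_pos: [563.2, 142.2, 227.2]
tcp_rot: [0.196, -3.132, 0.0]
force: [0.4, -0.1, -0.0]
grip_width: 0.0
```

Run:
```python
from h import *
from rig import *
for n in ["scene","side","wrist"]:
    c=camera(n);cv2.imwrite(f"pics/{n}1.png",c["pixels"][:,:,::-1]);pickle.dump(c,open(f"{n}1.pkl","wb"))
delta(read_state(),[564,135,160],np.pi+.128)
m,s,ce=biggest(mask(c,"orange"));P=cloud(c,m);print(s,ce,len(P))
T=P[P[:,2]>181];print(P.mean(0),np.percentile(P[:,2],[2,98]),cv2.minAreaRect(T[:,:2].astype(np.float32)))
```

```text
tcp [563.  143.  227.6] tool x [-0.992 -0.126  0.003] y [-0.126  0.992 -0.   ] z [-0.003 -0.    -1.   ]
shift units of 30mm [-0.01 -0.27  2.25]
turn units pi [-0.     -0.0009 -0.0005] shift in final axes [ 0.   -0.27  2.25]
t 2.675 F [-0.46 -0.59  0.2 ] w -0.2
[242 202  12  26 169] [247.9408284 215.       ] 168
[541.43519803  93.58849499 165.3096151 ] [150.62785381 178.5897299 ] ((0.0, 0.0), (0.0, 0.0), 0.0)
```

View pics/wrist1.png

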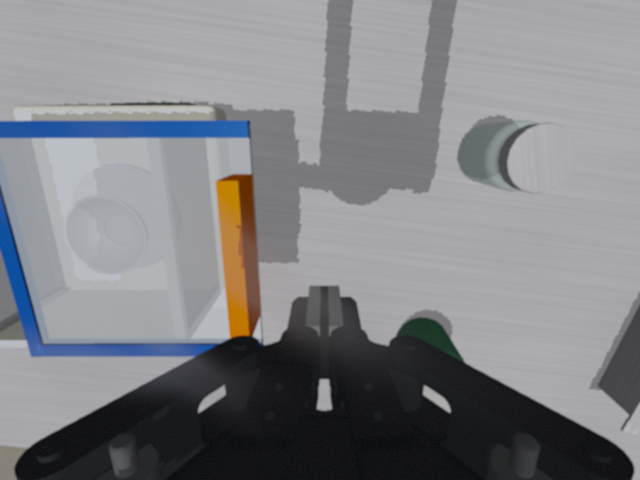

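View pics/scene1.png

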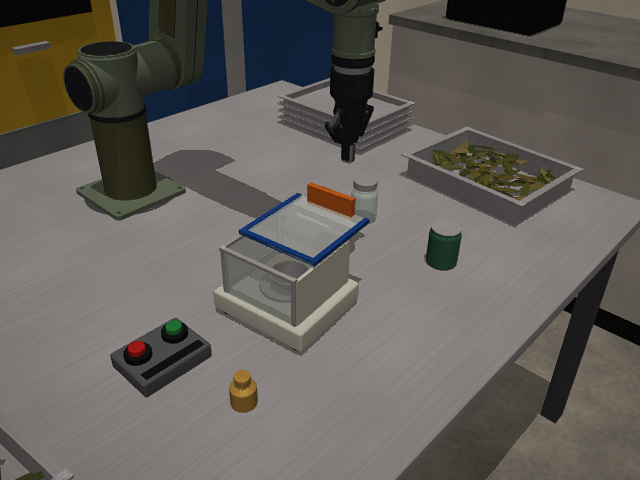

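Wrist view: orange rib at about (240,260), closed fingertips at (325,300), clear of the rib's outer side; the jar at (540,155) is well away. Going down beside the rib.

Call:
play_rows:
  commands: [0,0,0,0,0,0.8,1,0,0,0,0,0,0.8,1,0,0,0,0,0,0.55,1,0,0,0,0,0,0,1]

```text
time: 3.18
tcp_pos: [561.4, 146.4, 162.7]
tcp_rot: [0.206, -3.134, -0.001]
force: [-0.3, 0.6, 0.2]
grip_width: 0.1
```

Call:
play_rows:
  commands: [0,0,0,0,-0.5,0,1,0,0,0,0,-0.3,0,1,0,0,0,0,-0.2,0,1,0,0,0,0,-0.2,0,1]

```text
time: 3.68
tcp_pos: [568.3, 108.7, 165.9]
tcp_rot: [-0.207, 3.13, 0.001]
force: [-0.4, 1.8, -1.6]
grip_width: 0.1
```

Call:
play_rows:
  commands: [0,0,0,0,-0.3,0.1,1,0,0,0,0,-0.3,0.05,1,0,0,0,0,-0.3,0,1,0,0,0,0,-0.3,0,1]

```text
time: 4.18
tcp_pos: [573.8, 71.8, 162.1]
tcp_rot: [-0.207, 3.128, 0.005]
force: [-0.8, 2.3, 2.2]
grip_width: 0.2
```

Call:
play_rows:
  commands: [0,0,0,0,-0.3,0,1,0,0,0,0,-0.3,0,1,0,0,0,0,-0.3,0,1]

```text
time: 4.55
tcp_pos: [575.8, 56.3, 162.4]
tcp_rot: [-0.204, 3.13, 0.049]
force: [-4.2, 35.8, 6.5]
grip_width: 0.2
```

Run:
```python
from h import *
from rig import *
for n in ["scene","side","wrist"]:
    c=camera(n);cv2.imwrite(f"pics/{n}2.png",c["pixels"][:,:,::-1]);pickle.dump(c,open(f"{n}2.pkl","wb"))
delta(read_state(),[564,135,163],np.pi+.128)
```

```text
tcp [575.8  56.5 162.4] tool x [-0.991 -0.131 -0.007] y [-0.132  0.991  0.029] z [ 0.003  0.03  -1.   ]
shift units of 30mm [0.04 2.65 0.06]
turn units pi [0.0093 0.0021 0.0012] shift in final axes [ 0.05  2.65 -0.02]
t 4.7 F [-3.22 26.07  4.65] w 0.4
```

View pics/scene2.png

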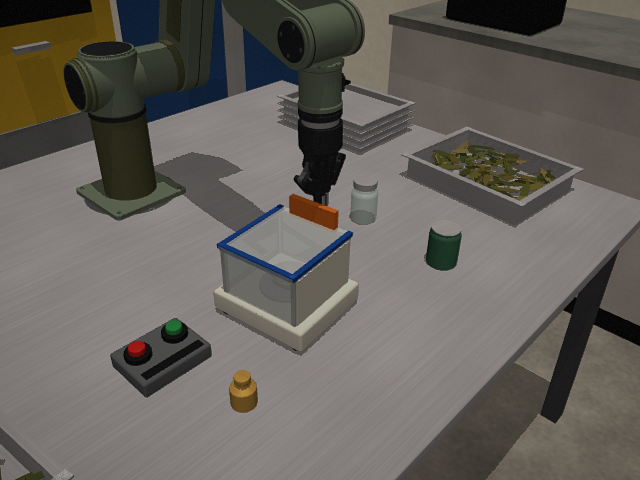

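View pics/wrist2.png

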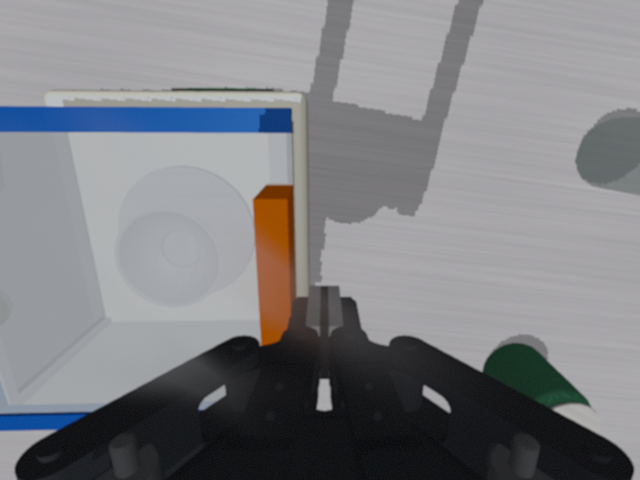

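Both views show the cover flush over the chamber with the rib at the chamber's left wall (wrist (275,260)). The 30 N force marks the hard stop. Backing off now.

Call:
play_rows:
  commands: [0.005,0,0,0,0,0,1,0.004,0.002,0,0,0,0,1,0,0,0,0,0.5,0,1,0,0,0,0,0.5,0,1,0,0,0,0,0.1,-0.5,1]

```text
time: 5.32
tcp_pos: [569.7, 90.1, 175.6]
tcp_rot: [0.208, -3.13, 0.003]
force: [-0.0, 0.3, -1.2]
grip_width: 0.1
```

Call:
play_rows:
  commands: [0,0,0,0,0,-0.9,1,0,0,0,0,0,-0.9,1,0,0,0,0,0,-0.9,1,0,0,0,0,0,-0.5,1,0,0,0,0,0,0,1]

```text
time: 5.95
tcp_pos: [571.7, 90.5, 280.5]
tcp_rot: [-0.209, 3.132, -0.006]
force: [0.9, -0.0, 0.2]
grip_width: 0.1
```

Run:
```python
from h import *
from rig import *
import pickle
for n in ["scene","side"]:
    c=camera(n);cv2.imwrite(f"pics/{n}3.png",c["pixels"][:,:,::-1]);pickle.dump(c,open(f"{n}3.pkl","wb"))
    m,s,ce=biggest(mask(c,"blue"),{"scene":(205,180,380,300),"side":(250,150,390,290)}[n]);P=cloud(c,m);T=P[abs(P[:,2]-153)<5]
    r=cv2.minAreaRect(T[:,:2].astype(np.float32));print(n,"cover rect",r)
    # base: side walls white top at z=50 
    h=cv2.cvtColor(c["pixels"],cv2.COLOR_RGB2HSV)
    # balance base from cloud z 20..53 near
    x0,y0=r[0];o=c["range_z"]>0
    mm=np.zeros(o.shape,bool);mm[150:370,200:400]=1;P=cloud(c,mm);
    Q=P[(abs(P[:,2]-48)<8)&(abs(P[:,0]-x0)<125)&(abs(P[:,1]-y0)<125)];print(" base rect",cv2.minAreaRect(Q[:,:2].astype(np.float32)),len(Q))
delta(read_state(),[529,-247,240],np.pi+.0)
```

```text
scene cover rect ((589.0122680664062, -43.843833923339844), (163.3459930419922, 170.72137451171875), 7.654315948486328)
 base rect ((587.5677490234375, -44.513893127441406), (203.3027801513672, 181.2837677001953), 7.557801723480225) 2044
side cover rect ((546.238525390625, -46.23760223388672), (94.29347229003906, 174.60133361816406), 10.77833080291748)
 base rect ((583.3767700195312, -37.297630310058594), (201.93115234375, 179.64112854003906), 8.641960144042969) 1355
tcp [570.6  90.5 278.3] tool x [-0.991 -0.133  0.001] y [-0.133  0.991 -0.004] z [-0.001 -0.004 -1.   ]
shift units of 30mm [  2.87 -10.96   1.32]
turn units pi [-0.0012 -0.0003  0.0424] shift in final axes [  1.39 -11.25   1.28]
t 6.05 F [ 0.04  0.25 -1.02] w -0.1
```

View pics/side3.png

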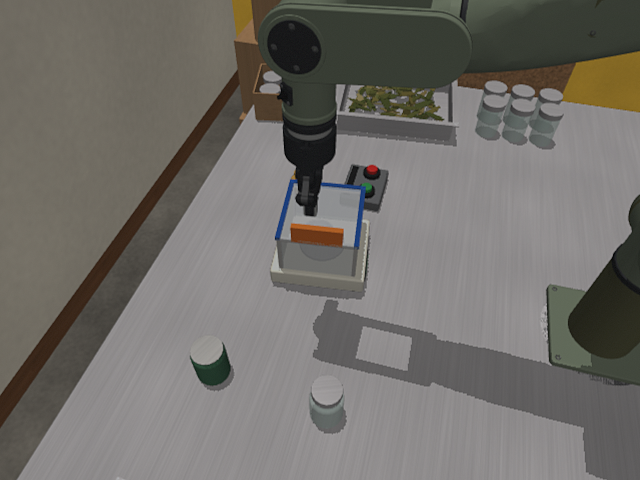

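Cover and base centres agree to about 1 mm in the scene view, so the cover is shut; jar and tin are where they were. Next, over to the key.

Call:
play_rows:
  commands: [0,0,0.042,0.1,-1,0,1,0,0,0,0.13,-1,0,1,0,0,0,0.13,-1,0,1,0,0,0,0.13,-1,0,1,0,0,0,0.13,-1,0,1]

```text
time: 6.68
tcp_pos: [551.0, -61.0, 269.3]
tcp_rot: [0.002, -3.125, 0.002]
force: [0.2, 0.1, 0.3]
grip_width: 0.5
```

Call:
play_rows:
  commands: [0,0,0,0.13,-1,0,1,0,0,0,0.13,-1,0,1,0,0,0,0.13,-1,0,1,0,0,0,0.13,-1,0,1]

```text
time: 7.18
tcp_pos: [530.9, -183.7, 261.5]
tcp_rot: [0.002, -3.111, -0.007]
force: [0.4, 0.1, -0.1]
grip_width: 0.3
```

Run:
```python
from h import *
from rig import *
c=camera("wrist");cv2.imwrite("pics/w4.png",c["pixels"][:,:,::-1]);pickle.dump(c,open("w4.pkl","wb"))
delta(read_state(),[529,-247,150],np.pi+.0)
for k in("green","red"):
    m,s,ce=biggest(mask(c,k));P=cloud(c,m);print(k,s,ce.round(1));T=P[P[:,2]>np.percentile(P[:,2],98)-4];print("  top",((T.max(0)+T.min(0))/2).round(1),np.ptp(T,axis=0).round(1))
```

```text
tcp [ 530.1 -187.5  261.2] tool x [-1.     0.002  0.031] y [0.002 1.    0.001] z [-0.031  0.001 -1.   ]
shift units of 30mm [-0.08 -1.99  3.7 ]
turn units pi [ 0.0003 -0.01   -0.0007] shift in final axes [ 0.04 -1.98  3.71]
t 7.225 F [-1.07 -2.35  0.32] w -0.1
green [248 200  28  27 603] [261.5 213.1]
  top [ 528.  -248.    51.3] [26.9 26.3  4.5]Traceback (most recent call last):
  File "<stdin>", line 6, in <module>
  File "h.py", line 22, in biggest
    n,l,s,ce=cv2.connectedComponentsWithStats(m);i=1+np.argmax(s[1:,4]);return l==i,s[i],ce[i]
                                                     ~~~~~~~~~^^^^^^^^^
    return _wrapfunc(a, 'argmax', axis=axis, out=out, **kwds)
    return bound(*args, **kwds)
ValueError: attempt to get argmax of an empty sequence
```

View pics/w4.png

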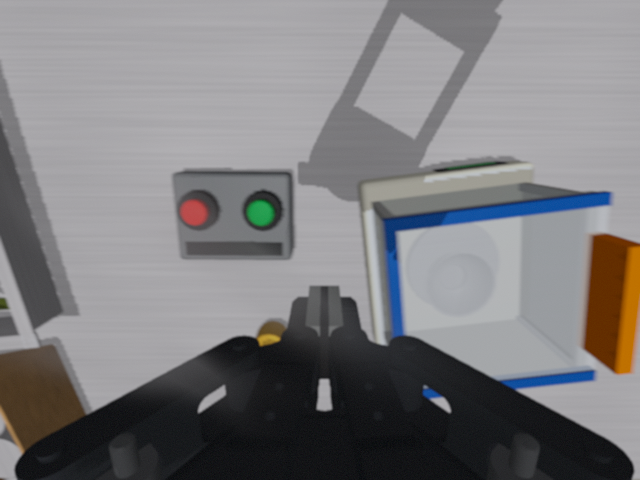

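Wrist view: green key at (262,212), red at (195,211), cover shut at right. The measured green top (528,-248,51) agrees with both fixed cameras.

Call:
play_rows:
  commands: [0,-0.01,0,0,-1,0.3,1,0,0,0,0.05,-1,0.8,1,0,0,0,0,0,0.9,1,0,0,0,0,0,0.9,1,0,0,0,0,0,0.9,1]

```text
time: 7.85
tcp_pos: [525.0, -249.2, 138.5]
tcp_rot: [-0.009, -3.136, -0.008]
force: [0.2, -0.1, -0.2]
grip_width: -0.1
```

Run:
```python
from h import *
from rig import *
delta(read_state(),[528.5,-248,60],np.pi+.0)
```

```text
tcp [ 525.  -249.2  138.5] tool x [-1.     0.006  0.006] y [0.006 1.    0.005] z [-0.006  0.005 -1.   ]
shift units of 30mm [-0.13  0.03  2.62]
turn units pi [ 0.0016 -0.0018 -0.0018] shift in final axes [-0.12  0.04  2.62]
t 7.85 F [ 0.18 -0.07 -0.18] w -0.1
```

Call:
play_rows:
  commands: [0.001,-0.002,0,-0.1,0.03,0.9,1,0,0,0,0,0,0.9,1,0,0,0,0,0,0.5,1,0,0,0,0,0,0.1,1]

```text
time: 8.35
tcp_pos: [522.0, -244.1, 56.2]
tcp_rot: [-0.01, -3.129, -0.016]
force: [0.5, -1.0, 1.8]
grip_width: -0.2
```

Run:
```python
from h import *
from rig import *
delta(read_state(),[528.5,-248,45],np.pi+.0)
```

```text
tcp [ 522.  -244.1   56.2] tool x [-1.     0.006  0.012] y [0.006 1.    0.01 ] z [-0.012  0.011 -1.   ]
shift units of 30mm [-0.22 -0.13  0.37]
turn units pi [ 0.0033 -0.0039 -0.002 ] shift in final axes [-0.22 -0.13  0.37]
t 8.35 F [ 0.5  -0.97  1.77] w -0.2
```

Call:
play_rows:
  commands: [0.003,-0.004,0,-0.2,-0.12,-0.1,1,0,0,0,0,0,0,1]

```text
time: 8.6
tcp_pos: [529.4, -248.6, 60.5]
tcp_rot: [0.01, 3.138, -0.001]
force: [0.0, -0.0, -0.6]
grip_width: 0.2
```

Call:
play_rows:
  commands: [0,0,0,0,0,0.2,1,0,0,0,0,0,0.1,1]

```text
time: 8.85
tcp_pos: [530.9, -249.6, 53.2]
tcp_rot: [0.01, 3.135, -0.005]
force: [0.2, -0.7, -0.7]
grip_width: -0.1
```

Call:
play_rows:
  commands: [0,0,0,0,0,0.12,1,0,0,0,0,0,0.12,1]

```text
time: 9.1
tcp_pos: [531.2, -249.8, 46.6]
tcp_rot: [0.01, 3.134, -0.006]
force: [-1.8, 0.9, 3.9]
grip_width: -0.4
```

Call:
play_rows:
  commands: [0,0,0,0,0,0.12,1,0,0,0,0,0,0.12,1,0,0,0,0,0,0.1,1]

```text
time: 9.48
tcp_pos: [531.4, -249.9, 45.9]
tcp_rot: [0.008, 3.138, -0.004]
force: [-7.0, 4.2, 18.1]
grip_width: 0.3
```

Hard stop reached (18 N at z≈46, the fully-down height). Releasing.

Call:
play_rows:
  commands: [0,0,0,0,0,-0.3,1,0,0,0,0,0,-0.6,1,0,0,0,0,0,-0.9,1,0,0,0,0,0,-0.9,1,0,0,0,0,0,-0.9,1]

```text
time: 10.1
tcp_pos: [529.5, -248.7, 155.9]
tcp_rot: [0.008, 3.141, -0.0]
force: [0.2, -1.0, -0.3]
grip_width: 0.0
```

Call:
play_rows:
  commands: [0,0,0,0,0,-0.9,1,0,0,0,0,0,-0.9,1,0,0,0,0,-0.5,-0.3,1,0,0,0,0,0,0,1,0,0,0,0,0,0,1]

```text
time: 10.72
tcp_pos: [529.9, -265.6, 223.0]
tcp_rot: [0.009, 3.138, -0.004]
force: [0.1, 0.5, 0.2]
grip_width: 0.2
```

Run:
```python
from h import *
from rig import *
for n in ["scene","wrist","side"]:
    c=camera(n);cv2.imwrite(f"pics/{n}5.png",c["pixels"][:,:,::-1])
    for k,roi in (("green",{"scene":(150,310,200,345),"wrist":None,"side":(350,175,385,200)}[n]),("red",{"scene":(110,330,160,370),"wrist":None,"side":(355,160,390,180)}[n])):
        try:
            m,s,ce=biggest(mask(c,k),roi);P=cloud(c,m);print(n,k,ce.round(1),"top z",np.percentile(P[:,2],[50,80,98]).round(1),P.mean(0).round(1))
        except ValueError: print(n,k,"none")
    if n=="scene":
        m,s,ce=biggest(mask(c,"blue"),(205,180,380,300));P=cloud(c,m);T=P[abs(P[:,2]-153)<5];print(cv2.minAreaRect(T[:,:2].astype(np.float32)))
s=read_state();print(s["time"],s["tcp_pos"],s["force"],abs(s["joint_vel"]).max())
```

```text
scene green [174.4 328.3] top z [49.9 51.5 53.4] [ 535.6 -250.9   48.5]
scene red [136.8 349.2] top z [50.2 51.4 52.8] [ 534.3 -321.    49. ]
((588.0571899414062, -44.1275634765625), (164.66575622558594, 171.4468231201172), 7.242356300354004)
wrist green [344.1 216. ] top z [51.5 52.3 53.3] [ 528.9 -246.7   50.4]
wrist red [270.1 216. ] top z [51.5 52.2 53.2] [ 528.3 -316.2   50.5]
side green [368.3 187.9] top z [52.6 54.  55.5] [ 522.  -244.8   50.6]
side red [372.8 169.4] top z [52.4 53.7 55.2] [ 524.4 -313.5   52.1]
10.875 [ 529.86198683 -265.17813617  222.85759638] [0.04334998 0.53809952 0.5297336 ] 0.004410774819939608
```

View pics/scene5.png

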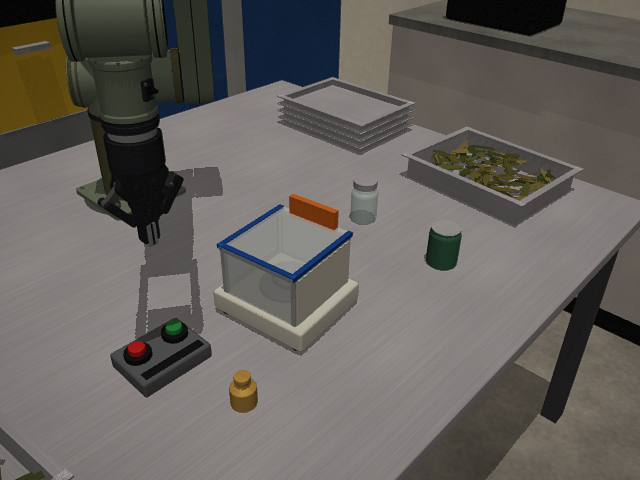

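The scene view shows the cover shut, both keys up (174,328 and 137,349), everything in place and the arm clear. Handing in.

```bash
python3 -c "
from rig import close_job;print(close_job())"
```

```text
the job is handed in; nothing more can be done
None
```

I pushed the cover shut with the closed fingertips on the rib's outer face, about 55 mm until it hit the hard stop at 26–36 N. I then pressed the green tare key to its stop (tip at 46 mm, 18 N), released it and lifted clear. The job was handed in at about 10.9 s; no verdict was reported.

**Last checks:**
- **Cover:** it is shut. Its centre matched the balance base to within about 1.5 mm after the push, and moved only about 1 mm after the key press.
- **Keys:** both tops read 50–52 mm, the same as before the press, so both are up.
- **Loose objects:** the jar, tin and weight look unmoved in the scene image. I judged the dish only by eye through the clear cover.
- **Arm:** it was clear of everything, with contact force near zero.

**Disagreements:**
- The scene and side cameras differed by about 5 mm on most positions. For the key I used the wrist camera, which fell between them.
- The side camera's cover outline after the push was unusable because the arm blocked part of it, so the shut check rests on the scene view and the hard stop.

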